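Close the spring-contact test fixture and hold it down

ROBOT

A 6-joint arm with a two-finger parallel gripper is mounted at the origin on a cart in front of the work surface, level with it; the furniture and walls round the work are solid. World frame = base frame: x ahead of the robot, y to its left, z up, the work surface at z = 0. Lengths are in m, angles in rad, forces in N, time in s.
With the tool pointing down it reaches from about 0.375 to 0.975 m from the base axis. Payload 3.8 kg.
Tool frame: the origin (TCP) lies midway between the tips of the shut fingers; the grasp point (between the pads) lies 19 mm behind it; z points along the fingers, y is the line along which they close (so a half turn about z gives the same grasp; the last joint's range is limited). The gripper opens to 85 mm and grips with 20 to 120 N. Pads are 22 mm wide; open, the fingers measure 114 mm over their backs; the gripper's body (76 mm by 85 mm) begins 54 mm behind the grasp point. The pads swing forward as they close: fully open they stand 13 mm farther back than shut.
Start: joints at [-1.315, 0.264, 1.604, -0, 1.274, -0.037], TCP at [0.195, -0.646, 0.231] pointing down, gripper open.
Joint ranges: [-2.63, 2.63], [-0.94, 2.18], [0.31, 2.57], [-1.31, 4.45], [0, 2.66], [-2.55, 2.55]. Speed limits (rad/s): [2.57, 2.57, 3.14, 3.14, 3.14, 3.14].

INTERFACE

Orientations are given as a rotation vector (axis times angle).
In Python, from workcell import bot gives the robot as it stands.
- The arm moves only by the tool step_arm, never from a script. Its argument "motion" is a list of rows, each a list of 5 numbers: the finger opening in cm, from 0 to 8.54, then the shift along the tool's x, y, z in cm, then the turn about the tool's z in degrees. In form: [[claw, dx, dy, dz, twist], ...]. A call has 1 to 20 rows; each row is the pose to reach, as a shift and turn from the pose commanded when the call began, along the tool's axes at that moment; what a row does not reach only later rows make up. A row lasts 1/10 s, in which the tool goes at most 50 mm and 8.59 degrees, less where a joint would pass 70% of its speed; a pose out of reach is approached as far as the arm can. A call with a gripper value outside its range is refused whole. The fingers move at their own pace and stop on an object; "force" is the grip in N (left out, the last holds). Time passes only in rows, so rows that repeat a pose let the fingers close. It gives the time, the measured TCP pose, the force, the opening and the grip force at its end, in the units of the state.
- bot.read_state(): the state, without advancing time (a new reading comes with each control period).
- bot.read_camera(name): name is "side" or "top"; returns (picture, depth): 480x640x3 uint8, red, green, blue; 480x640 float32, m along the optical axis (not along the pixel's ray), 0 where there is no reading.
- bot.calibration(name): a dict with "mtx" (3x3 intrinsics, pixels), "origin" and "orientation" of the camera in the world. Camera axes: x right, y up, looking along -z (the intrinsics and any distortion apply to the point x, -y, -z); pixel columns grow to the right and rows downward; lengths in m; the calibration is good to about 2 mm. A picture is of the moment at which its call begins. calibration takes no time and is no camera call.
- bot.finish_job(): hands the job in; it is judged then, once.
The state is a dict: "time": time; "q": joint angles; "joint_vel": joint speeds; "joint_torque": joint torques, N m; "tool_pos": TCP position; "tcp_rot": TCP orientation; "wrist_force": force on the tool from outside, world axes, zero at the start; "torque": the same for the moment, N m; "width": opening from 0.0 (shut) to 1.0 (fully open); "grip_force": force on a finger pad.
Only numpy, scipy, OpenCV 4.12 (cv2) and the standard library are available. Lean on these libraries where they do the work, as an engineer would, in place of code of your own. Each camera call takes 0.05 s, during which the arm holds its last target. There are 200 camera calls.

TASK

Take the loose cover by its black handle and lay it over the circuit board in the test fixture, forked end over the guide post, and slide it about until its brass bushing block drops onto the locating pin hidden beneath. Then press the cover down against the springs until the board's bed is fully home, and finish while still holding the handle and keeping the cover pressed down, as if the electrical test were running. Leave the hex key set, solder spool, dish and loupe where they are.

Things in the scene. Friction and masses are not known exactly. Their poses are not given: they have to be found in the camera images.
- fixture: Test fixture, screwed to the bench: aluminium base 106 (x) x 190 (y) x 15 mm high. Origin at the centre of its underside on the bench, z up; its y axis runs from the guide post towards the locating pin. In its middle a green circuit board 60 x 85 mm lies on a sprung grey bed (board surface 35 mm above the bench, tallest component 46 mm).
- post_top (a point): Centre of the top of the fixture's steel guide post, 14 mm thick with a tapered end, at the fixture's y = -66 mm; top 56 mm above the bench. Axes as the fixture's.
- slot_mid (a point): Middle of the locating pin's slot, at the height of the pin's top (58 mm above the bench). Axes as the fixture's. The steel pin, 9 mm thick with a tapered end, is clamped at an unknown place up to 6 mm either way of this point along the fixture's y (on the slot's line in x) and does not move during the job: look or feel for it.
- press_bed (a joint): How far the board's sprung bed is pressed down: 0 m at rest, 0.005 m fully home on its stop. It takes about 6 N of downward force to start and 11 N to bring it home, the cover's weight (2 to 3.5 N) included; the cover's weight alone does not move it.
- cover: Loose cover, 0.26 kg: dark steel plate 70 (x) x 168 (y) x 8 mm on four thin pushers (x +-25, y +-30 mm). Origin midway between their feet; plate's underside 16 mm above it. At +y a brass block 34 x 34 x 22 mm; at -y a fork, slot 22 mm wide, 36 long, for the guide post. Fits only with +y along the fixture's +y. Pushers meet the board with the underside 51 mm above the bench, 46 when fully pressed.
- cover_grip (a point): Centre of the cover's black handle, an upright block 46 mm along the cover's x, 16 mm along y (grip it across these 16 mm), from 24 to 62 mm above the feet; this point is 46 mm above the feet. Axes as the cover's.
- cover_hole (a point): Centre of the mouth of the blind hole on the underside of the brass block (not visible from above), at the plate's underside, 66 mm along the cover's +y from the handle: 12 mm wide with a small chamfer, 16 mm deep. Axes as the cover's.
- hex_keys: Bystander: red hex key set, 98 x 24 x 16 mm, lying between the two places of the fixture and the cover; origin at the centre of its underside.
- solder: Bystander: solder spool with blue flanges, 58 mm wide, 48 mm high; origin at the centre of its underside.
- dish: Bystander: round white parts dish, 73 mm wide, 20 mm high; origin at the centre of its underside.
- magnifier: Bystander: black loupe, 41 mm wide, 36 mm high; origin at the centre of its underside.

How it is judged:
By the outcome, as a careful person would: the job done as asked, in the order asked, and still so for the second after the job is handed in, while the arm keeps its last pose, push and grip.
It also fails if it takes over 58 s, if anything falls off the work surface, if the arm or the gripper's body presses on something with over 40 N, if the wrist force passes 120 N, or if a joint passes its speed limit or range.

## Working session

There is one attempt and no reset: what is moved stays moved. The work goes in short steps, Python scripts to look and compute and a tool call to move; the robot and the scene stay as the last step left them, time stands still between calls to the robot, and variables do not carry over. Pictures are saved under pics/ and viewed, at most 10 in all, crops included, and the job is handed in when it is done.

Besides the shell and the picture viewer there is one more tool, called after ">>>" as name(argument=value, ...) on one line, values as JSON. step_arm: Moves the arm, as the interface text tells. Its arguments: {"type":"object","properties":{"motion":{"type":"array","items":{"type":"array","items":{"type":"number"}}},"force":{"type":"number"}},"required":["motion"]}

```bash
mkdir -p pics
cat > h.py <<'E'
import numpy as np, cv2
from workcell import bot
from scipy.spatial.transform import Rotation as R
def cal(n):
    c=bot.calibration(n); o=np.array(c["orientation"],float)
    Rm=o if o.shape==(3,3) else R.from_rotvec(o).as_matrix()
    return np.array(c["mtx"]),np.array(c["origin"]),Rm,c
def ray(n,uv):
    K,o,Rm,c=cal(n); d=c.get("dist",c.get("distortion"))
    p=cv2.undistortPoints(np.array(uv,float).reshape(-1,1,2),K,None if d is None else np.array(d,float)).reshape(-1,2)
    return o,(Rm@np.c_[p[:,0],-p[:,1],-np.ones(len(p))].T).T
def plane(n,uv,z):
    o,d=ray(n,uv); return o+d*((z-o[2])/d[:,2])[:,None]
def cloud(n,depth):
    v,u=np.mgrid[:480,:640]; o,d=ray(n,np.c_[u.ravel(),v.ravel()])
    return (o+d*depth.reshape(-1,1)).reshape(480,640,3)
E
python3 - <<'E'
from h import *
for n in("top","side"):
    im,d=bot.read_camera(n); np.savez(f"{n}0.npz",im=im,d=d); cv2.imwrite(f"pics/{n}0.png",im[:,:,::-1]); print(bot.calibration(n))
print(bot.read_state())
E
```

```text
{'mtx': array([[544.55542801,   0.        , 322.58706125],
       [  0.        , 544.55542801, 241.07462733],
       [  0.        ,   0.        ,   1.        ]]), 'origin': array([0.42531695, 0.01144912, 1.63645143]), 'orientation': array([ 0.06230188, -0.05296568, -1.54222965])}
{'mtx': array([[595.1532069 ,   0.        , 319.92581222],
       [  0.        , 595.1532069 , 231.92369569],
       [  0.        ,   0.        ,   1.        ]]), 'origin': array([0.25879312, 1.45080998, 0.60054824]), 'orientation': array([ 0.1583673 , -1.69945645, -2.44070128])}
{'time': 0.1, 'q': array([-1.31486630e+00,  2.64708320e-01,  1.60525415e+00, -1.47735058e-05,
        1.27370034e+00, -3.69087107e-02]), 'joint_vel': array([ 0.0008519 , -0.0031449 , -0.00353916,  0.00026059,  0.00100172,
       -0.00063283]), 'joint_torque': array([-3.38440896e-04, -5.16707897e+01, -3.68589807e+01, -6.34799221e-05,
        6.24001041e-03,  1.19881278e-05]), 'tool_pos': array([ 0.19467168, -0.64562063,  0.23005694]), 'tcp_rot': array([-3.10594183e+00, -4.58054926e-01,  3.77196698e-04]), 'wrist_force': array([ 0.10069922,  0.00774976, -0.55061944]), 'torque': array([ 0.00630336, -0.02339366, -0.00390326]), 'grip_force': 0.0, 'width': 0.9994290634790628}
```

View pics/top0.png

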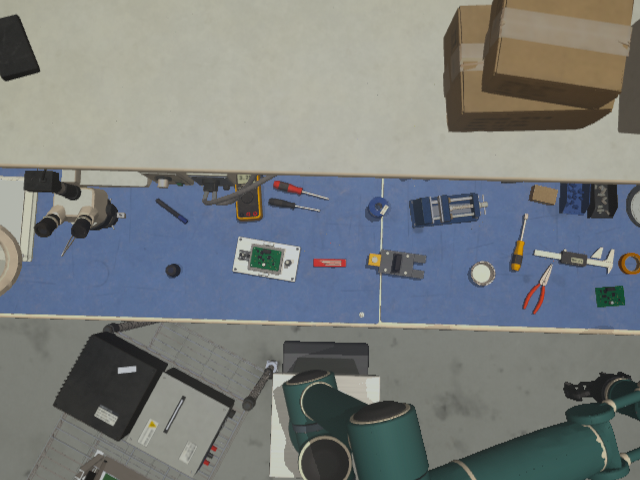

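View pics/side0.png

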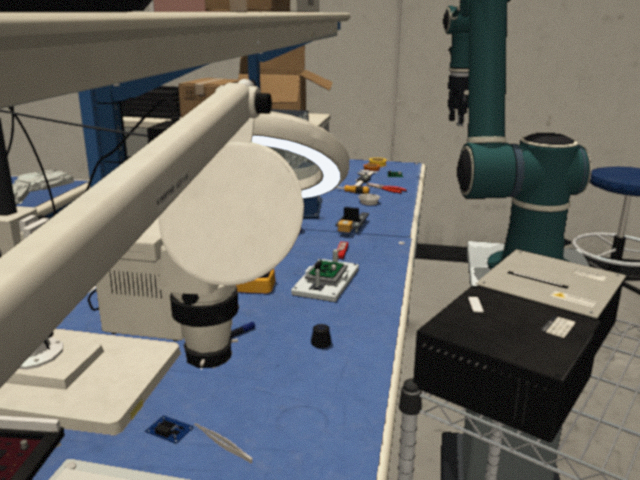

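Top view: the fixture is at about (266,258), the hex keys at (330,263), and the cover at (397,263) with its brass block to the left and fork to the right. I'll enlarge these.

Run:
```python
from h import *
im=np.load("top0.npz")["im"]; s=np.load("side0.npz")["im"]; 
a=cv2.resize(im[220:300,225:435,::-1],(798,304),interpolation=cv2.INTER_CUBIC)
b=cv2.resize(s[190:310,280:400,::-1],(296,296),interpolation=cv2.INTER_CUBIC)
c=np.zeros((600,800,3),np.uint8); c[:304,:798]=a; c[304:,:296]=b
cv2.imwrite("pics/z.png",c)
T=cloud("top",np.load("top0.npz")["d"])
for u,v in[(266,258),(245,258),(290,262),(238,240),(297,278),(330,263),(374,261),(400,262),(420,262),(350,230),(380,205),(482,273)]: print(u,v,T[v,u].round(4))
```

```text
266 258 [0.4888 0.1877 0.0353]
245 258 [0.488  0.2532 0.0111]
290 262 [0.4797 0.118  0.0159]
238 240 [0.5413 0.2761 0.012 ]
297 278 [ 0.4328  0.0966 -0.001 ]
330 263 [ 0.4797 -0.001   0.0232]
374 261 [ 0.4887 -0.1298  0.0378]
400 262 [ 0.487  -0.2028  0.0616]
420 262 [ 0.4898 -0.2661  0.0297]
350 230 [ 0.5824 -0.0591 -0.0071]
380 205 [ 0.6561 -0.145   0.0284]
482 273 [ 0.4632 -0.4564  0.003 ]
```

View pics/z.png

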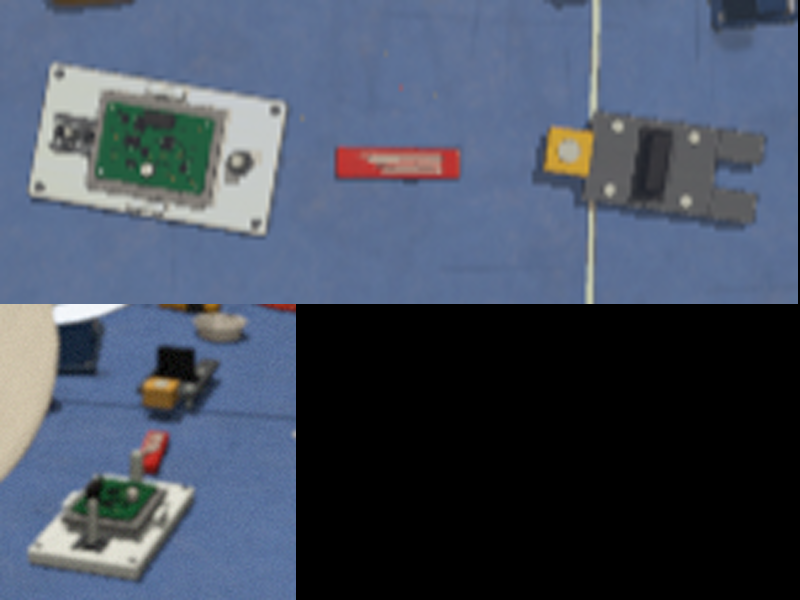

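The crop shows the post at the right end of the fixture, about (287.6,261.5) in the full image. The pin clamp is at the left end, about (244,254). The cover's brass block points left, so its heading already nearly matches the fixture's.

```bash
cat > seg.py <<'E'
from h import *
def rect(mask,x0,x1,y0=215,y1=300,close=5):
    m=np.zeros_like(mask); m[y0:y1,x0:x1]=mask[y0:y1,x0:x1]
    m=cv2.morphologyEx(m,cv2.MORPH_CLOSE,np.ones((close,close),np.uint8))
    c=max(cv2.findContours(m,cv2.RETR_EXTERNAL,cv2.CHAIN_APPROX_NONE)[0],key=cv2.contourArea)
    return c,cv2.boxPoints(cv2.minAreaRect(c))
def rep(name,c,box,z):
    P=plane("top",box,z)[:,:2]; C=plane("top",c.reshape(-1,2),z)[:,:2].astype(np.float32)*1000
    (cx,cy),(w,h),a=cv2.minAreaRect(C); print(name,"ctr mm",round(cx,1),round(cy,1),"wh",round(w,1),round(h,1),"ang",round(a,2)); return cx,cy,a
E
python3 - <<'E'
from seg import *
im=np.load("top0.npz")["im"]; d=np.load("top0.npz")["d"]
hsv=cv2.cvtColor(im,cv2.COLOR_RGB2HSV); H,S,V=[hsv[...,i] for i in range(3)]
f=lambda b:(b*255).astype(np.uint8)
rep("plate",*rect(f((S<60)&(V>150)),225,305,close=15),.015)
rep("board",*rect(f((H>45)&(H<90)&(S>80)),225,305),.035)
rep("brass",*rect(f((H>12)&(H<35)&(S>100)),355,390,close=7),.038)
rep("handle",*rect(f((V<50)&(S<120)),385,408,close=3),.062)
rep("coverplate",*rect(f(S<70),378,430,close=5),.024)
rep("hex",*rect(f(((H<8)|(H>172))&(S>100)),305,350,close=7),.016)
# post & pin: depth above
T=cloud("top",d)
print("Zpost mm\n",(T[255:270,281:296,2]*1000).astype(int)); print("Zpin\n",(T[246:264,236:252,2]*1000).astype(int))
print("Vpin\n",V[246:264,236:252]); print("Vpost\n",V[255:270,281:296])
E
```

```text
plate ctr mm 488.2 189.9 wh 187.8 105.8 ang 82.11
board ctr mm 487.2 189.9 wh 84.5 58.0 ang 82.13
brass ctr mm 493.6 -130.6 wh 34.4 35.7 ang 83.46
handle ctr mm 483.6 -185.5 wh 46.2 11.5 ang 1.03
coverplate ctr mm 501.1 -213.0 wh 137.9 249.3 ang 88.79
hex ctr mm 481.4 1.9 wh 20.8 95.2 ang 1.59
Zpost mm
 [[  30   31   21   21   12   20    6    8   14   15   18   15   12   10
    16]
 [  25   32   16   11   17   15   14   13   19   16   19   11   19   11
    12]
 [  32   27   10   20   18   15   15   10   18   18   12    8   10   13
    21]
 [  26   26   18   13    9    8   20    7    8   15   14   18 1636   10
    13]
 [  26   25   13   14   10   12   16   14   17   16   15   13   16   12
    19]
 [  26   29   15   15   13   17   52   26   16   11   16   13    7   11
    12]
 [  32   15   13   14   55   62   60   51   34   23   15   14   13   12
    13]
 [  25    8    5   19   50   50   56   55   50   15    7   11   15   13
     6]
 [  31   14   13   17   50   56   55   54   53   20   15   14   18   14
    14]
 [  27   16   16   19   18   54   53   53   34   22   18   12   14   11
   
[... 3408 characters left out ...]
3 203]
 [127 101 186 202 203 181 169 168 171 181 196 197 197 202 203]
 [131 104 187 202 173 146 127 105  99 124 187 192 191 202 202]
 [133 135 187 190 112 159 170 140  88  82 162 189 191 202 203]
 [136 150 190 153 104 172 185 152  89  80 122 188 191 202 203]
 [127 168 200 131  89 142 155 120  78  84 133 191 196 203 204]
 [104 185 202 145  90  83  86  76  81 113 170 201 203 203 203]
 [ 94 185 201 144 119  90  81  80 105 168 201 203 203 203 203]
 [117 186 201 145 137 123 117 151 161 200 203 203 203 203 203]
 [151 189 202 145 138 138 138 198 202 203 203 203 203 203 203]
 [166 190 202 173 169 169 169 200 203 203 202 202 203 203 203]
 [184 190 202 203 203 203 202 203 203 203 203 203 203 203 203]]
```

Run:
```python
from seg import *
im=np.load("top0.npz")["im"]; d=np.load("top0.npz")["d"]
hsv=cv2.cvtColor(im,cv2.COLOR_RGB2HSV); H,S,V=[hsv[...,i].astype(float) for i in range(3)]
def cen(u,v,r=2,bg=90):
    w=np.clip(V[v-r:v+r+1,u-r:u+r+1]-bg,0,None); y,x=np.mgrid[v-r:v+r+1,u-r:u+r+1]
    return [(w*x).sum()/w.sum(),(w*y).sum()/w.sum()]
uv=[cen(225+round(a/3.8),220+round(b/3.8)) for a,b in [(618,126),(694,138),(610,190),(686,202)]]
P=plane("top",uv,.0245)[:,:2]*1000; print(np.round(uv,2),P.round(1),P.mean(0).round(1))
# dots: front-left.. (cover +y is image left, +x is up)
X=np.array([[25,30],[25,-30],[-25,30],[-25,-30]]); C=P-P.mean(0)
th=np.degrees(np.arctan2((X[:,0]*C[:,1]-X[:,1]*C[:,0]).sum(),(X*C).sum())); print("cover yaw",th)
pin=plane("top",[[242.5,254.4],[242.9,255]],.058)[:,:2]*1000; post=plane("top",[[286.9,261.9]],.056)[:,:2]*1000
t=np.radians(-7.89); y=np.array([-np.sin(t),np.cos(t)]); x=np.array([np.cos(t),np.sin(t)]); o=np.array([487.7,190])
for n,p in(("pin",pin),("post",post)): print(n,p.round(1),"fix xy",((p-o)@np.c_[x,y]).round(1))
s=bot.read_state(); print(R.from_rotvec(s["tcp_rot"]).as_matrix().round(3))
m=(V<50)&(S<140); ys,xs=np.nonzero(m[225:300,385:410]); print("dark",xs.mean()+385,ys.mean()+225,len(xs))
T=cloud("top",d); k=T[225:300,385:410]; kk=k[(k[...,2]>.05)&(k[...,2]<.08)]; print("handle pts",(kk.mean(0)*1000).round(1),len(kk))
```

```text
[[387.36 252.77]
 [407.44 255.7 ]
 [385.22 269.61]
 [405.27 272.56]] [[ 514.7 -170. ]
 [ 507.7 -229.5]
 [ 464.7 -164.7]
 [ 457.7 -224. ]] [ 486.2 -197. ]
cover yaw -6.550343483232348
pin [[496.5 253.9]
 [494.7 252.6]] fix xy [[-0.1 64.5]
 [-1.6 63. ]]
post [[478.3 124.4]] fix xy [[ -0.3 -66.3]]
[[ 0.957  0.289 -0.001]
 [ 0.289 -0.957  0.002]
 [ 0.    -0.002 -1.   ]]
dark 394.225 263.525 40
handle pts [ 484.8 -195.    60.4] 94
```

>>> step_arm(motion=[[5,4,-3.4,0,3],[5,8,-6.8,0,6],[5,12,-10.2,0,9],[5,16,-13.6,0,12],[5,20,-17,0,15],[5,24,-20.4,0,18],[5,28,-23.8,0,21],[5,32,-27.2,0,23.35],[5,36,-30.6,0,23.35],[5,39,-33,1,23.35],[5,40.85,-34.5,5,23.35],[5,40.85,-34.5,9,23.35],[5,40.85,-34.5,11,23.35],[5,40.85,-34.5,11,23.35],[5,40.85,-34.5,11,23.35]])

```text
time: 1.6
tool_pos: [0.4862, -0.198, 0.1212]
tcp_rot: [-3.136, 0.18, 0.001]
wrist_force: [-0.4, -0.5, 0.6]
width: 0.588
grip_force: 0.0
```

Run:
```python
from seg import *
s=bot.read_state(); print(s["time"],s["tool_pos"],R.from_rotvec(s["tcp_rot"]).as_matrix().round(3),s["wrist_force"],s["width"])
im,d=bot.read_camera("top"); im2,_=bot.read_camera("side")
a=cv2.resize(im[200:320,330:470,::-1],(560,480),interpolation=cv2.INTER_CUBIC); b=cv2.resize(im2[150:270,320:380,::-1],(240,480),interpolation=cv2.INTER_CUBIC)
cv2.imwrite("pics/a1.png",np.hstack([a,b]))
```

```text
1.6 [ 0.48616146 -0.197985    0.12121077] [[ 0.993 -0.115 -0.001]
 [-0.115 -0.993  0.   ]
 [-0.001 -0.    -1.   ]] [-0.41132999 -0.49384139  0.57856216] 0.5877492350205771
```

View pics/a1.png

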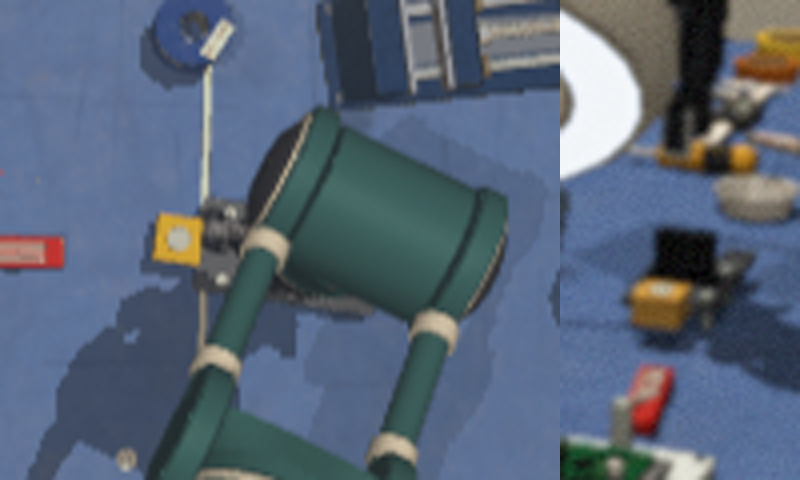

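The gripper is over the handle, aligned with the cover. The brass block at crop (178,238) hasn't moved. Now I'll go down and grip.

>>> step_arm(motion=[[5,0,0,3,0],[5,0,0,6,0],[5,0,-0.1,7.5,0],[5,0,-0.1,8.5,0],[5,0,-0.1,8.9,0],[5,0,-0.1,8.9,0],[3,0,-0.1,8.9,0],[2.2,0,-0.1,8.9,0],[1,0,-0.1,8.9,0],[1,0,-0.1,8.9,0],[1,0,-0.1,8.9,0],[1,0,-0.1,8.9,0]], force=60)

```text
time: 2.9
tool_pos: [0.4874, -0.1975, 0.0334]
tcp_rot: [3.136, -0.18, 0.003]
wrist_force: [-0.5, -1.0, 6.1]
width: 0.178
grip_force: 59.7
```

>>> step_arm(motion=[[1,0,0,-1,0],[1,0,0,-3,0],[1,0,0,-6,0],[1,-0.1,-1,-9,0],[1,-0.4,-3.5,-10,0],[1,-0.7,-6.5,-10,0],[1,-1.1,-10,-10,0],[1,-1.5,-13.5,-10,0],[1,-1.9,-17,-10,0.5],[1,-2.3,-20.5,-10,1],[1,-2.7,-24,-10,1.34],[1,-3.1,-27.5,-10,1.34],[1,-3.5,-31,-10,1.34],[1,-3.8,-34.5,-10,1.34],[1,-4.1,-37,-10,1.34],[1,-4.27,-38.2,-10,1.34],[1,-4.27,-38.26,-10,1.34],[1,-4.27,-38.26,-10,1.34],[1,-4.27,-38.26,-10,1.34]], force=90)

```text
time: 4.8
tool_pos: [0.4876, 0.1867, 0.132]
tcp_rot: [3.133, -0.218, -0.001]
wrist_force: [0.3, 0.0, -2.9]
width: 0.173
grip_force: 88.1
```

Run:
```python
from seg import *
s=bot.read_state(); print(s["time"],s["tool_pos"],s["tcp_rot"],s["wrist_force"],s["torque"],s["width"])
im,d=bot.read_camera("top"); im2,_=bot.read_camera("side"); np.savez("t2.npz",im=im,d=d,s=im2)
a=cv2.resize(im[200:320,200:340,::-1],(560,480),interpolation=cv2.INTER_CUBIC); b=cv2.resize(im2[190:310,290:350,::-1],(240,480),interpolation=cv2.INTER_CUBIC)
cv2.imwrite("pics/a2.png",np.hstack([a,b]))
hsv=cv2.cvtColor(im,cv2.COLOR_RGB2HSV); H,S,V=[hsv[...,i] for i in range(3)]
f=lambda b:(b*255).astype(np.uint8)
rep("brass",*rect(f((H>12)&(H<35)&(S>100)),225,305,225,300,close=7),s["tool_pos"][2]-.032+.038)
```

```text
4.8 [0.48762164 0.18672136 0.13204274] [ 3.13323919e+00 -2.18203065e-01 -9.71737403e-04] [ 0.30668303  0.03546565 -2.87134798] [-0.02217252 -0.02489158  0.00105985] 0.17317100148182482Traceback (most recent call last):
  File "<stdin>", line 8, in <module>
  File "seg.py", line 5, in rect
    c=max(cv2.findContours(m,cv2.RETR_EXTERNAL,cv2.CHAIN_APPROX_NONE)[0],key=cv2.contourArea)
ValueError: max() iterable argument is empty
```

View pics/a2.png

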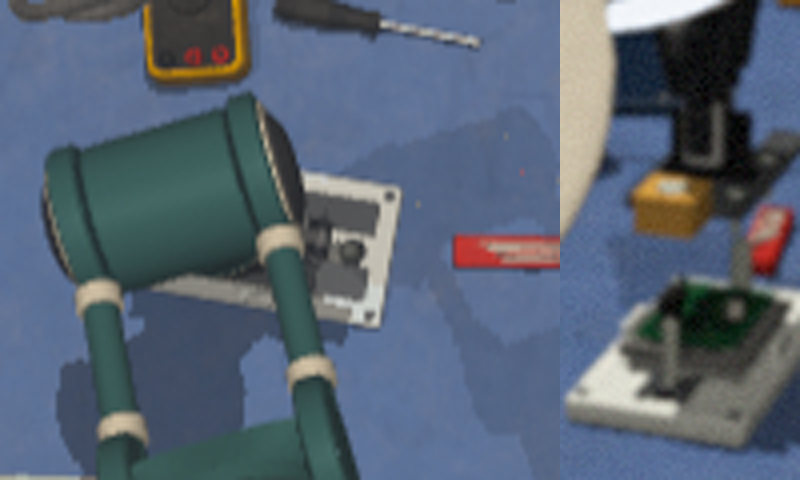

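Top view: the post at crop (352,250) lies between the fork's tines. Side view: the brass block at crop (672,205) is above the pin at crop (670,325). I'll compare the two in x using the side view.

Run:
```python
from h import *
z=np.load("t2.npz"); s=z["s"]; g=cv2.cvtColor(s,cv2.COLOR_RGB2GRAY); hsv=cv2.cvtColor(s,cv2.COLOR_RGB2HSV)
print(hsv[232:242,308:328,1]); print(g[264:284,312:324])
m=((hsv[...,0]>10)&(hsv[...,0]<35)&(hsv[...,1]>110)).astype(np.uint8); m[:,:300]=0;m[:,340:]=0;m[:225]=0;m[260:]=0
print(cv2.boundingRect(m))
def proj(n,P):
    K,o,Rm,_=cal(n); q=(np.atleast_2d(P)-o)@Rm; q=np.c_[q[:,0],-q[:,1],-q[:,2]]; return (q@K.T)[:,:2]/q[:,2:]
t=np.radians(-7.89); M=np.array([[np.cos(t),-np.sin(t)],[np.sin(t),np.cos(t)]])
o=np.array([.4876,.1867])
def w(x,y,zz): return np.r_[o+M@[x,y],zz]
zf=.0986
print("brass center top",proj("side",w(0,.066,zf+.038)).round(2),"corners",proj("side",[w(a,b,zf+c) for a in(-.017,.017) for b in(.049,.083) for c in(.016,.038)]).round(1).tolist())
f=np.array([.4877,.19]); 
for yy in(.060,.064,.068): print("pin",yy,proj("side",[np.r_[f+M@[0,yy],h] for h in(.058,.04,.02)]).round(2).tolist())
```

```text
[[113 117 115 101  61  17  56  97 111 108 119  57 102  12   0  31  64  26
   16  31]
 [113 112 102  47  56 112 140 150 147 158 171 171 152 142 168 111 159  81
  146  91]
 [114 103  56  67 127 158 156 134 128 127 126 127 126 128 151 175 145 162
  163 124]
 [106  51  60 131 156 159 132  85  71  72  68  80  80 101 136 159 171 178
  162 131]
 [ 43  65 134 156 168 160 103  55  33  32  34  35  46  72 136 168 187 181
  191 134]
 [ 50 133 162 174 168 159 114  74  42  34  41  43  66  95 139 177 188 168
  171 147]
 [114 160 177 177 176 168 149 128 101  91  99  99 118 141 156 182 170 176
  160 143]
 [143 168 182 179 184 173 171 173 153 147 151 154 164 165 169 182 182 181
  182 137]
 [144 165 188 179 179 173 183 177 183 174 177 180 179 182 180 181 162 188
  176 140]
 [ 97 163 187 181 194 176 177 186 175 183 185 186 176 177 180 175 164 205
  163 158]]
[[102 101  78  48  33  24  20  21  21  27  36  41]
 [115 101  77  44  19  18  21   0  10  33  29  32]
 [127 114  71  21  20   5  11  15  16  41  41  30]
 [121  92  56  27  13  15  16   6  27  37  34  26]
 [ 95  72  52  27  28  34  22  16  19  31  23
[... 456 characters left out ...]
 46  47]
 [ 58  67  67  75  87  99  92  73  54  47  48  57]
 [ 60  63  63  78  87 103  93  70  58  54  53  65]
 [ 71  70  64  76  84 101  93  79  63  61  61  60]
 [ 77  71  72  78  92 100  99  76  67  67  67  63]
 [ 92  74  76  77  90  96  95  90  80  75  78  71]
 [110  82  69  77  86  99  99  86  82  82  78  65]]
(308, 226, 27, 23)
brass center top [[317.98 236.62]] corners [[327.7, 244.2], [327.8, 235.0], [322.7, 249.6], [322.8, 240.2], [313.3, 242.3], [313.3, 233.1], [308.1, 247.6], [308.0, 238.3]]
pin 0.06 [[318.35, 268.95], [318.31, 276.25], [318.26, 284.29]]
pin 0.064 [[317.76, 269.63], [317.72, 276.95], [317.68, 285.01]]
pin 0.068 [[317.17, 270.32], [317.13, 277.65], [317.09, 285.73]]
```

>>> step_arm(motion=[[1,0.1,-0.05,1.5,0],[1,0.1,-0.05,3,0],[1,0.1,-0.05,4.2,0],[1,0.1,-0.05,5,0],[1,0.1,-0.05,5.2,0],[1,0.1,-0.05,5.4,0],[1,0.1,-0.05,5.6,0],[1,0.1,-0.05,5.7,0],[1,0.1,-0.05,5.8,0],[1,0.1,-0.05,5.8,0],[1,0.1,-0.05,5.8,0]])

```text
time: 6.0
tool_pos: [0.4891, 0.1884, 0.0745]
tcp_rot: [-3.134, 0.217, -0.001]
wrist_force: [-0.2, 0.4, -2.1]
width: 0.171
grip_force: 88.1
```

>>> step_arm(motion=[[1,0,0,0.1,0],[1,0,0,0.2,0],[1,0,0,0.2,0]])

```text
time: 6.3
tool_pos: [0.4887, 0.1882, 0.0721]
tcp_rot: [3.134, -0.217, -0.001]
wrist_force: [0.3, 0.2, -2.7]
width: 0.17
grip_force: 88.1
```

>>> step_arm(motion=[[1,0,0,0.1,0],[1,0,0,0.2,0],[1,0,0,0.3,0],[1,0,0,0.3,0]])

```text
time: 6.7
tool_pos: [0.4888, 0.1882, 0.069]
tcp_rot: [3.134, -0.217, -0.001]
wrist_force: [-0.3, 0.6, -1.9]
width: 0.175
grip_force: 88.1
```

Run:
```python
from h import *
s=bot.read_state(); print(s["time"],s["tool_pos"],s["wrist_force"],s["torque"])
im2,_=bot.read_camera("side"); im,_=bot.read_camera("top")
cv2.imwrite("pics/a3.png",np.hstack([cv2.resize(im2[215:315,285:365,::-1],(480,600),interpolation=cv2.INTER_CUBIC),cv2.resize(im[220:320,255:305,::-1],(300,600),interpolation=cv2.INTER_CUBIC)]))
```

```text
6.7 [0.48876206 0.1882165  0.06904641] [-0.33832818  0.55078766 -1.90000057] [-0.00156903 -0.03028761 -0.01098145]
```

View pics/a3.png

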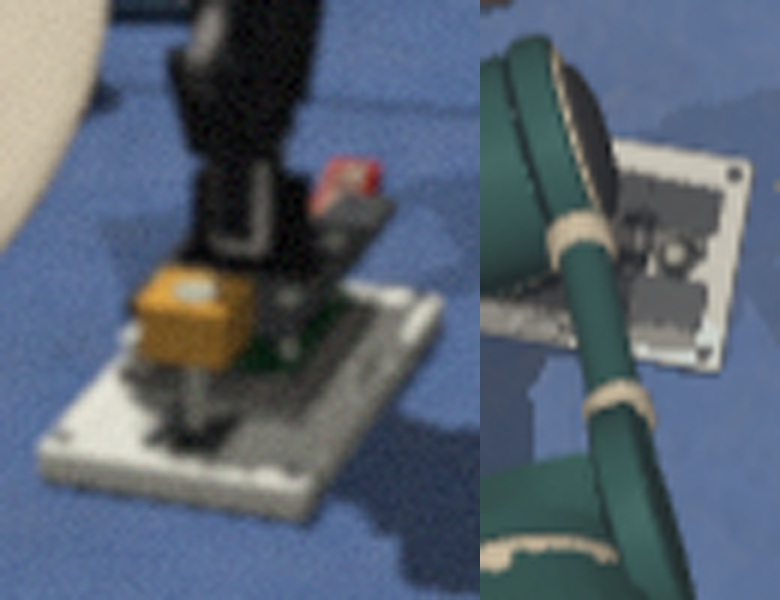

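The pin runs up into the middle of the brass block (side crop 197,390). The fork straddles the post (right crop 675,252). There was no contact at the pin-top height, so the pin is in the hole. Now I'll press.

>>> step_arm(motion=[[1,0,0,0.1,0],[1,0,0,0.2,0],[1,0,0,0.3,0],[1,0,0,0.3,0]])

```text
time: 7.2
tool_pos: [0.4892, 0.1883, 0.0669]
tcp_rot: [-3.134, 0.217, -0.001]
wrist_force: [-2.5, -1.1, 4.9]
width: 0.169
grip_force: 89.1
```

>>> step_arm(motion=[[1,0,0,0.1,0],[1,0,0,0.2,0],[1,0,0,0.3,0],[1,0,0,0.3,0]])

```text
time: 7.6
tool_pos: [0.4892, 0.1883, 0.0642]
tcp_rot: [-3.134, 0.217, -0.001]
wrist_force: [-4.4, -1.6, 7.8]
width: 0.173
grip_force: 89.5
```

>>> step_arm(motion=[[1,0,0,0.1,0],[1,0,0,0.2,0],[1,0,0,0.2,0]])

```text
time: 7.9
tool_pos: [0.4893, 0.1884, 0.0632]
tcp_rot: [-3.134, 0.217, -0.0]
wrist_force: [-5.7, -2.8, 12.6]
width: 0.169
grip_force: 90.7
```

>>> step_arm(motion=[[1,-0.06,0.03,0,0],[1,-0.06,0.03,0.1,0],[1,-0.06,0.03,0.2,0],[1,-0.06,0.03,0.2,0]])

```text
time: 8.3
tool_pos: [0.4894, 0.1884, 0.0631]
tcp_rot: [-3.134, 0.217, -0.002]
wrist_force: [-8.2, -3.1, 24.8]
width: 0.168
grip_force: 92.2
```

>>> step_arm(motion=[[1,-0.05,0,0,0],[1,-0.05,0,0,0],[1,-0.05,0,0,0],[1,-0.05,0,0,0],[1,-0.05,0,0,0]])

```text
time: 8.8
tool_pos: [0.4893, 0.1884, 0.0631]
tcp_rot: [-3.134, 0.216, -0.004]
wrist_force: [-8.3, -4.1, 23.8]
width: 0.17
grip_force: 91.9
```

Run:
```python
from h import *
im2,_=bot.read_camera("side")
s=bot.read_state(); print(s["time"],s["tool_pos"],s["wrist_force"],s["torque"],s["width"])
cv2.imwrite("pics/a4.png",cv2.resize(im2[215:315,285:365,::-1],(480,600),interpolation=cv2.INTER_CUBIC))
```

```text
8.85 [0.48929943 0.18840712 0.06308782] [-8.42625961 -3.91885584 22.30742335] [-0.63608885  1.46185251  0.00347465] 0.17040187181263855
```

View pics/a4.png

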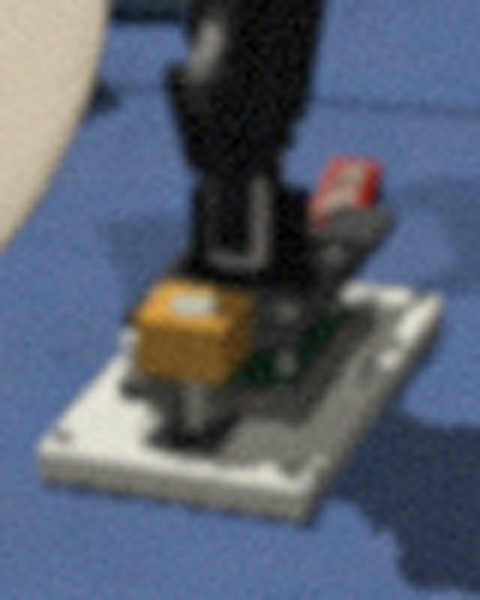

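The block has dropped and the pin stays inside it (crop 195,400). The TCP is at 63.1 mm and about 63.4 is expected at the stop, where the force rises steeply. The bed is home, so I'll hand in.

```bash
python3 -c "
from workcell import bot
print(bot.finish_job())"
```

```text
the job is handed in; nothing more can be done
None
```

I handed the job in at about 9 s with the cover located on pin and post, the bed pressed to its stop at about 25 N, and the handle still gripped; the arm kept clear of the bystanders, though I did not re-measure where they lie.

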